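# Roll the instrument tube up into the cooling cradle

### The job

The steel instrument tube lies at the foot of the small cooling stand: with the fingertips behind it, push it steadily up the ramp and over the ridge at the top, so that it comes to lie in the cradle, square against the stop plate. Stay behind it all the way so that it never rolls back or runs off by itself, and do not pinch, lift or carry it. Leave everything else where it stands.

Things in the scene. Friction and masses are not known exactly. Their poses are not given: they have to be found in the camera images.
- stand: Fixed cooling stand, 142 mm wide (y), 218 mm long (x): aluminium deck, 130 mm wide, between two white side cheeks. Origin: on the table, midway across; +x points up the ramp, z up. The ramp rises at 8 degrees from foot to ridge, then steps down into a cradle with a white stop plate, its face at x = 97 mm, its top 62 mm high. Cheeks: 10 mm above the ramp, 43 mm high at the cradle.
- foot (a point): Middle of the ramp's lower edge, on the deck: x = -115, y = 0, z = 10 mm in the stand's frame. At each side here a rubber nib (x = -115 to -107 mm, top 22 mm high, |y| from 47 to 65 mm) keeps the tube from rolling off; the 94 mm between the nibs is open to fingers.
- ridge (a point): Middle of the ridge at the ramp's top: x = 50, y = 0, z = 33 mm in the stand's frame. Just beyond it the deck steps down 6 mm to the cradle's floor, which slopes down at 5 degrees to the stop plate.
- seat (a point): Where the middle of the tube's axis is when the tube lies in the cradle against the stop plate: x = 72, y = 0, z = 50 mm in the stand's frame. There it stays by itself.
- tube: Lying closed steel tube, cylinder 50 mm in diameter, 120 mm long, with a darker lid band at one end, 0.26 to 0.47 kg; polished (friction about 0.3), rolls freely; pressed above its axis it wedges. Origin: on its axis at mid-length; its y axis is the cylinder's axis. It starts across the ramp, leaning on the two nibs, its axis at x = -88 mm and 39 mm high in the stand's frame.
- cup: Bystander: greenish open cup, 68 mm wide, 75 mm high, standing left of the ramp. Origin under its middle.
- short_tube: Bystander: upright small steel tube with dark cap, 39 mm in diameter, 70 mm high, left of the ramp's foot. Origin under its middle.
- bottle: Bystander: amber bottle, 48 mm in diameter, 80 mm high, standing right of the ramp's upper end. Origin under its middle.
- jar: Bystander: glass jar with a white lid, 60 mm in diameter, 65 mm high, right of the ramp's foot. Origin under its middle.
- spatula: Bystander: spatula 170 mm long lying on the table well left of the ramp. Origin under its middle.
- dish: Bystander: open steel dish 70 x 150 x 30 mm on the table behind the stop plate. Origin under its middle.
Not all that is in view belongs to the job. What is shaped like the tube but pink or purple is not meant.

How it is judged:
By the outcome, as a careful person would: the job done as asked, in the order asked, and still so for the second after the job is handed in, with the robot touching nothing.
It also fails if it takes over 35 s, if anything falls off the work surface, if the arm or the gripper's body presses on something with over 40 N, if the wrist force passes 120 N, or if a joint passes its speed limit or range.

### The arm

A 6-joint arm with a two-finger parallel gripper is mounted at the origin on the work surface. World frame = base frame: x ahead of the robot, y to its left, z up, the work surface at z = 0. Lengths are in m, angles in rad, forces in N, time in s.
With the tool pointing down it reaches from about 0.35 to 0.775 m from the base axis. Payload 7.3 kg.
Tool frame: the origin (TCP) lies between the finger pads; the fingertips stand 8 mm ahead of it and the grasp point (between the pads) lies 11 mm behind it (robot.nose_length is the distance from the TCP to the fingertips, in m); z points along the fingers, y is the line along which they close (so a half turn about z gives the same grasp; the last joint's range is limited). The gripper opens to 92 mm and grips with 3 to 60 N. Pads are 19 mm wide; open, the fingers measure 130 mm over their backs; the gripper's body (75 mm by 190 mm) begins 47 mm behind the grasp point.
Start: joints at [1.06, 0.342, 1.524, -0, 1.275, -0.146], TCP at [0.187, 0.49, 0.235] pointing down, gripper open.
Joint ranges: [-2.53, 2.53], [-0.77, 2.02], [0.04, 2.7], [-1, 4.14], [0.28, 2.66], [-3.11, 3.11]. Speed limits (rad/s): [2.57, 2.57, 3.14, 3.14, 3.14, 3.14].

### API

Orientations are given as [roll, pitch, yaw] about the fixed x, y, z axes, in that order (R = Rz(yaw) Ry(pitch) Rx(roll)).
In Python, from cell import robot gives the robot as it stands. The module is installed in compiled form; this text tells all that it offers.
- The arm moves only by the shell command python3 -m jog 'ROWS' [FORCE]. ROWS is JSON, a list that holds one entry, the list of rows, each a list of 5 numbers: the gripper's target within -1 to 1 (fully open at 1, half-way at 0, shut at -1), then the shift along the tool's x, y, z in m, then the turn about the tool's z in rad. A call has 1 to 5 rows; each row is the pose to reach, as a shift and turn from the pose commanded when the call began, along the tool's axes at that moment; what a row does not reach only later rows make up. A row lasts 1/12 s, in which the tool goes at most 41.7 mm and 7.16 degrees, less where a joint would pass 70% of its speed; a pose out of reach is approached as far as the arm can. A call with a gripper value outside its range is refused whole. The fingers move at their own pace and stop on an object; FORCE is the grip in N (left out, the last holds). Time passes only in rows, so rows that repeat a pose let the fingers close. It gives the time, the measured TCP pose, the force, the opening and the grip force at its end, in the units of the state.
- robot.observe(): the state, without advancing time (a new reading comes with each control period).
- robot.read_camera(name): name is "side" or "top" or "wrist"; returns the picture (420x560x3 uint8, red, green, blue); there is no depth.
- robot.camera_model(name): a dict with "camera_matrix" (3x3 intrinsics, pixels), "position" and "attitude" of the camera in the world; the wrist camera has in their place "mount" (4x4, takes a point from camera to tool coordinates, whose origin is the TCP and whose axes are the flange's). Camera axes: x right, y down, z forward; pixel columns grow to the right and rows downward; lengths in m; the calibration is good to about 2 mm. A picture is of the moment at which its call begins: read the wrist's pose just before it. camera_model takes no time and is no camera call.
- robot.hand_in(): hands the job in; it is judged then, once.
The state is a dict: "time": time; "qpos": joint angles; "qvel": joint speeds; "joint_efforts": joint torques, N m; "tool_pos": TCP position; "tool_rot": TCP orientation; "contact_force": force on the tool from outside, world axes, zero at the start; "torque": the same for the moment, N m; "opening": finger opening in m; "grip_force": force on a finger pad.
Only numpy, scipy, OpenCV 4.12 (cv2) and the standard library are available. Lean on these libraries where they do the work, as an engineer would, in place of code of your own. Each camera call takes 0.05 s, during which the arm holds its last target. There are 200 camera calls.

## Working session

There is one attempt and no reset: what is moved stays moved. The work goes in short steps, Python scripts to look and compute and a shell command to move; the robot and the scene stay as the last step left them, time stands still between calls to the robot, and variables do not carry over. Pictures are saved under pics/ and viewed, at most 10 in all, crops included, and the job is handed in when it is done.

```bash
mkdir -p pics; python3 - <<'E'
from cell import robot
import cv2,numpy as np
np.set_printoptions(precision=4,suppress=True)
for n in ["top","side"]:
    im=robot.read_camera(n); cv2.imwrite(f"pics/{n}0.png",im[:,:,::-1])
    print(n,robot.camera_model(n))
print(robot.camera_model("wrist")); print(robot.observe())
E
```

```text
top {'camera_matrix': array([[481.943 ,   0.    , 282.4148],
       [  0.    , 481.943 , 210.6753],
       [  0.    ,   0.    ,   1.    ]]), 'position': array([0.3282, 0.0458, 1.2092]), 'attitude': array([-2.956 , -0.0248, -1.5448])}
side {'camera_matrix': array([[401.8547,   0.    , 281.0075],
       [  0.    , 401.8547, 209.8925],
       [  0.    ,   0.    ,   1.    ]]), 'position': array([ 0.2867, -0.5873,  0.5429]), 'attitude': array([-2.1794,  0.0114, -0.4295])}
{'camera_matrix': array([[305.4015,   0.    , 275.1904],
       [  0.    , 305.4015, 205.5255],
       [  0.    ,   0.    ,   1.    ]]), 'mount': array([[ 0.0002, -0.968 , -0.251 ,  0.0684],
       [ 1.    ,  0.    ,  0.0008, -0.0008],
       [-0.0008, -0.251 ,  0.968 , -0.149 ],
       [ 0.    ,  0.    ,  0.    ,  1.    ]])}
{'time': 0.1, 'qpos': array([ 1.06  ,  0.3427,  1.5249, -0.    ,  1.2754, -0.146 ]), 'qvel': array([ 0.001 , -0.0009, -0.002 ,  0.0008, -0.0004, -0.    ]), 'joint_efforts': array([  0.0004, -43.2008, -24.4695,   0.0717,   0.0526,  -0.0001]), 'tool_pos': array([0.1871, 0.4902, 0.2341]), 'tool_rot': array([-3.1403, -0.0002,  2.7768]), 'contact_force': array([ 0.7239, -0.3118,  0.8367]), 'torque': array([-0.0178, -0.0352,  0.0146]), 'grip_force': 0.0, 'opening': 0.09204455844164679}
```

View pics/top0.png

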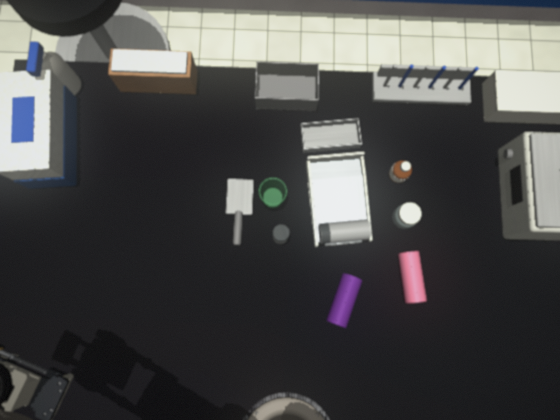

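View pics/side0.png

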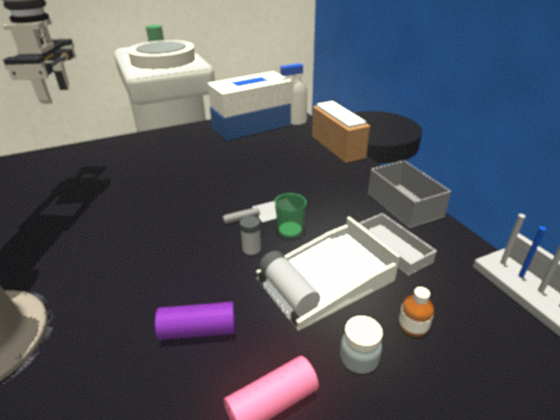

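The top view shows the stand at about (340,198) and the steel tube with its dark lid at (343,232). Things that could be mistaken for it are the purple cylinder (344,300), the pink one (412,277) and the upright short tube (281,233). I choose (343,232), which lies across the ramp's foot, and check it in a close crop.

```bash
cat > h.py <<'E'
import numpy as np,cv2
from cell import robot
from scipy.spatial.transform import Rotation as R
np.set_printoptions(precision=4,suppress=True)
def cam(n,st=None):
    m=robot.camera_model(n); K=m["camera_matrix"]
    if n=="wrist":
        M=m["mount"]; Rt=R.from_euler("xyz",st["tool_rot"]).as_matrix()
        return K,Rt@M[:3,:3],Rt@M[:3,3]+st["tool_pos"]
    return K,R.from_euler("xyz",m["attitude"]).as_matrix(),m["position"]
def ray(c,px,z):
    K,A,p=c; d=A@np.linalg.solve(K,[px[0],px[1],1.]); return p+d*(z-p[2])/d[2]
def proj(c,P):
    K,A,p=c; q=K@(A.T@(np.asarray(P)-p)); return q[:2]/q[2]
E
python3 - <<'E'
from h import *
im=cv2.imread("pics/top0.png")
c=im[110:260,240:440]; cv2.imwrite("pics/crop1.png",cv2.resize(c,None,fx=4,fy=4,interpolation=cv2.INTER_CUBIC))
E
```

```text
(no output)
```

View pics/crop1.png

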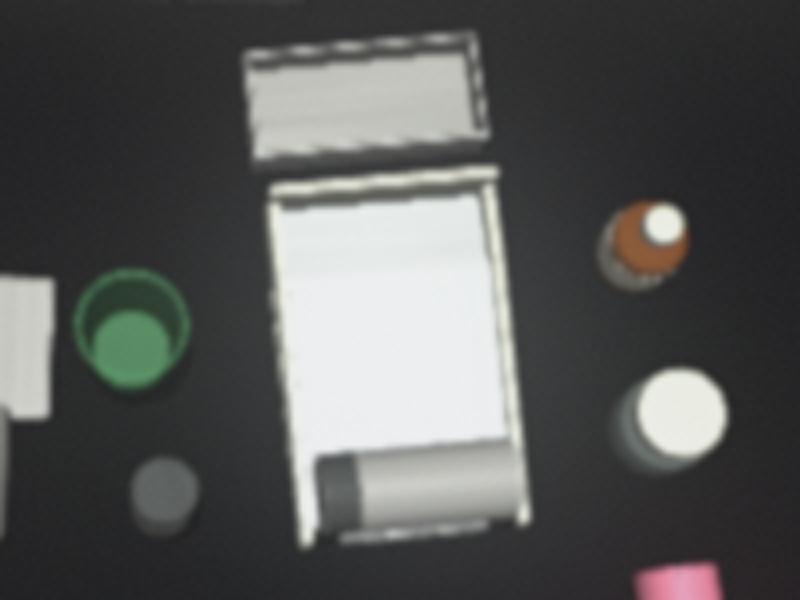

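The crop confirms it: a steel tube with a dark lid at its left end (crop 335,490), lying across the ramp's foot against the nibs. The stop plate's back corners are at crop (270,184) and (498,167). The foot corners are at crop (305,548) and (528,524).

```bash
cat >> h.py <<'E'
def fit(Pw,Ps):
    a=Ps-Ps.mean(0); b=Pw-Pw.mean(0)
    th=np.arctan2((a[:,0]*b[:,1]-a[:,1]*b[:,0]).sum(),(a*b).sum())
    M=np.array([[np.cos(th),-np.sin(th)],[np.sin(th),np.cos(th)]])
    t=Pw.mean(0)-M@Ps.mean(0); return th,t,M,Pw-(Ps@M.T+t)
E
python3 - <<'E'
from h import *
c=cam("top")
px=[(270,184),(498,167),(305,548),(528,524)]
px=[(a/4+240-.4,b/4+110-.4) for a,b in px]
z=[.062,.062,.02,.02]
W=np.array([ray(c,p,h)[:2] for p,h in zip(px,z)])
S=np.array([(.103,.071),(.103,-.071),(-.115,.071),(-.115,-.071)])
th,t,M,res=fit(W,S); print(W,th,t,res)
for n,v in dict(foot=(-.115,0),tube=(-.088,0),seat=(.072,0),pre=(-.19,0)).items(): print(n,M@v+t)
# tube ends from top view, axis silhouette mid
for p in [(318,492),(520,480)]: 
    w=ray(c,(p[0]/4+239.6,p[1]/4+109.6),.045)[:2]; print("tube end",M.T@(w-t))
for n,p,h in [("cup",(132,318),.075),("short",(165,488),.07),("jar",(682,413),.065),("bottle",(664,223),.08),("pink",(680,580),.04)]:
    w=ray(c,(p[0]/4+239.6,p[1]/4+109.6),h)[:2]; print(n,w,M.T@(w-t))
# side check: project foot corners, plate
s=cam("side")
for v,h in zip(S,z): print(proj(s,[*(M@v+t),h]))
E
```

```text
[[ 0.6851 -0.0346]
 [ 0.7009 -0.1766]
 [ 0.4641 -0.0632]
 [ 0.4832 -0.2022]] 0.12307069882586207 [ 0.5893 -0.1184] [[ 0.0023  0.0007]
 [ 0.0007 -0.0003]
 [-0.0023 -0.0011]
 [-0.0007  0.0008]]
foot [ 0.4752 -0.1325]
tube [ 0.502  -0.1292]
seat [ 0.6607 -0.1096]
pre [ 0.4007 -0.1417]
tube end [-0.0866  0.0611]
tube end [-0.0908 -0.0632]
cup [0.5942 0.0483] [0.0253 0.1649]
short [0.4919 0.0255] [-0.0789  0.1548]
jar [ 0.5479 -0.2874] [-0.0618 -0.1627]
bottle [ 0.6629 -0.2747] [ 0.0538 -0.1642]
pink [ 0.4488 -0.2911] [-0.1606 -0.1541]
[347.4314 215.8244]
[398.1168 254.7414]
[254.6635 270.6275]
[296.5202 322.003 ]
```

```bash
python3 -m jog '[[[-0.1,-0.025,-0.025,0,-0.1],[-0.1,-0.05,-0.05,0,-0.2],[-0.1,-0.075,-0.075,0,-0.3],[-0.1,-0.1,-0.1,0,-0.4],[-0.1,-0.125,-0.123,0,-0.488]]]' 20
cat >> h.py <<'E'
TH,T=0.123,np.array([.5893,-.1184])
def togo(s,z):
    st=robot.observe(); A=R.from_euler("xyz",st["tool_rot"]).as_matrix()
    w=R.from_euler("z",TH).as_matrix()[:2,:2]@s+T
    print("t",st["time"],"shift",A.T@(np.array([*w,z])-st["tool_pos"]),"turn",-((TH+np.pi-st["tool_rot"][2]+np.pi)%(2*np.pi)-np.pi),"open",st["opening"])
E
python3 -c "
from h import *
togo([-.14,0],.18)"
```

```text
time: 0.52
tool_pos: [0.2601, 0.3292, 0.2344]
tool_rot: [-3.141, -0.001, -3.013]
contact_force: [0.8, 1.6, -0.5]
opening: 0.0633
grip_force: 0.0
t 0.5167 shift [-0.129  -0.4853  0.0546] turn 0.005858050750376265 open 0.06327035077270488
```

```bash
python3 -m jog '[[[-0.1,-0.02,-0.033,0,0],[-0.1,-0.04,-0.066,0,0],[-0.1,-0.06,-0.1,0,0],[-0.1,-0.08,-0.133,0,0],[-0.1,-0.1,-0.165,0,0]]]' >/dev/null
python3 -m jog '[[[-0.1,-0.005,-0.033,0,0],[-0.1,-0.01,-0.066,0,0],[-0.1,-0.015,-0.1,0,0],[-0.1,-0.02,-0.133,0,0],[-0.1,-0.025,-0.165,0,0]]]' >/dev/null
python3 -m jog '[[[-0.1,-0.001,-0.03,0.01,0],[-0.1,-0.002,-0.06,0.02,0],[-0.1,-0.003,-0.09,0.03,0],[-0.1,-0.004,-0.12,0.04,0],[-0.1,-0.004,-0.155,0.053,0]]]'
python3 - <<'E'
from h import *
togo([-.14,0],.18)
for i in range(3): st=robot.observe(); im=robot.read_camera("wrist")
st=robot.observe(); im=robot.read_camera("wrist"); cv2.imwrite("pics/w1.png",im[:,:,::-1])
c=cam("wrist",st)
M=R.from_euler("z",TH).as_matrix()[:2,:2]
for v in [(-.115,.071,.02),(-.115,-.071,.02),(.103,.071,.062),(.103,-.071,.062),(-.115,.047,.022),(-.115,-.047,.022)]:
    print(v,proj(c,[*(M@v[:2]+T),v[2]]))
import pickle; pickle.dump(st,open("w1.pkl","wb")); togo([-.14,0],.18)
E
```

```text
time: 1.77
tool_pos: [0.4479, -0.1356, 0.1814]
tool_rot: [3.141, 0.001, -3.018]
contact_force: [1.3, 0.5, 0.1]
opening: 0.0412
grip_force: 0.0
t 1.7667 shift [-0.0025 -0.0003  0.0014] turn 0.00058577037605545 open 0.04115483854558861
(-0.115, 0.071, 0.02) [341.8903 220.6348]
(-0.115, -0.071, 0.02) [207.9954 221.165 ]
(0.103, 0.071, 0.062) [339.9503 420.4423]
(0.103, -0.071, 0.062) [211.4742 421.0842]
(-0.115, 0.047, 0.022) [319.5431 221.2885]
(-0.115, -0.047, 0.022) [230.3752 221.6419]
t 1.9667 shift [-0.003  -0.0012  0.001 ] turn -0.002012928826429672 open 0.04109514537108498
```

View pics/w1.png

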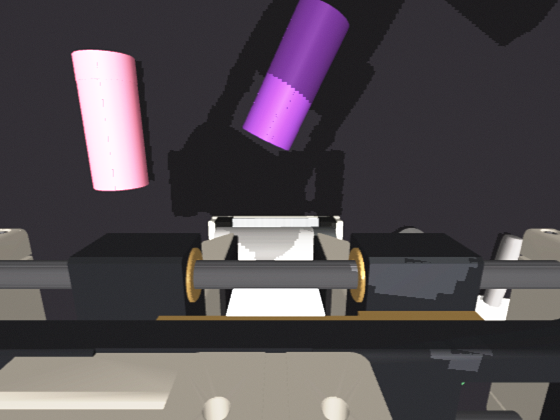

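The wrist view shows the foot corners at (211,217) and (342,217), against predictions of (208,221) and (342,221). That agrees to about 4 mm. The closed-in fingers are centred between them, so I descend behind the tube.

```bash
python3 -m jog '[[[-0.1,0,0,0.035,0],[-0.1,0,0,0.07,0],[-0.1,0,0,0.105,0],[-0.1,0,0,0.135,0],[-0.1,0,0,0.152,0]]]'
python3 -m jog '[[[-0.1,-0.003,0,0,0],[-0.1,-0.006,0,0,0],[-0.1,-0.009,0,0,0],[-0.1,-0.012,0,0,0],[-0.1,-0.014,0,0,0]]]'
python3 -c "
from h import *
togo([-.12,0],.028)"
```

```text
time: 2.38
tool_pos: [0.4464, -0.1323, 0.0275]
tool_rot: [3.139, -0.003, -3.017]
contact_force: [0.1, 0.3, 0.6]
opening: 0.0417
grip_force: 0.0
time: 2.8
tool_pos: [0.4632, -0.1329, 0.0312]
tool_rot: [-3.14, 0.003, -3.018]
contact_force: [-0.4, -0.7, -0.6]
opening: 0.0415
grip_force: 0.0
t 2.8 shift [-0.0069 -0.0011  0.0033] turn 0.0006845623729443417 open 0.0414694513666595
```

```bash
for i in 1; do python3 -m jog '[[[-0.1,-0.003,0,-0.0004,0],[-0.1,-0.006,0,-0.0008,0],[-0.1,-0.009,0,-0.0012,0],[-0.1,-0.012,0,-0.0016,0],[-0.1,-0.015,0,-0.002,0]]]'; done
python3 -c "
from h import *
togo([-.11,0],.031)
im=robot.read_camera('top');cv2.imwrite('pics/t1.png',cv2.resize(im[110:270,240:440,::-1],None,fx=3,fy=3))
"
```

```text
time: 3.22
tool_pos: [0.4768, -0.1309, 0.0318]
tool_rot: [3.141, -0.0, -3.018]
contact_force: [-1.1, 0.8, 0.6]
opening: 0.0417
grip_force: 0.5
t 3.2167 shift [-0.0032 -0.0014  0.0008] turn 0.00016038127824735682 open 0.04167144282450348
```

View pics/t1.png

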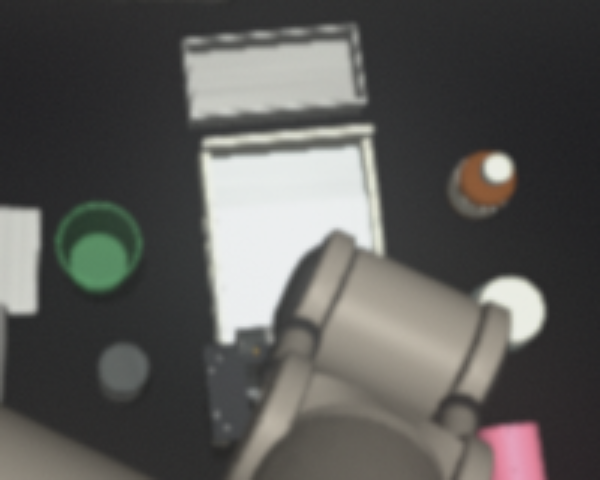

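The top view is blocked by the wrist, so I will use the side camera. A force of about -1 N shows contact has begun.

```bash
python3 -m jog '[[[-0.1,-0.003,0,-0.0004,0],[-0.1,-0.006,0,-0.0008,0],[-0.1,-0.009,0,-0.0012,0],[-0.1,-0.012,0,-0.0016,0],[-0.1,-0.015,0,-0.002,0]]]' | grep force
python3 -m jog '[[[-0.1,-0.003,0,-0.0004,0],[-0.1,-0.006,0,-0.0008,0],[-0.1,-0.009,0,-0.0012,0],[-0.1,-0.012,0,-0.0016,0],[-0.1,-0.015,0,-0.002,0]]]'
python3 -c "
from h import *
togo([-.08,0],.035)
im=robot.read_camera('side');cv2.imwrite('pics/s1.png',cv2.resize(im[170:340,220:440,::-1],None,fx=3.5,fy=3.5))
"
```

```text
contact_force: [-0.3, -1.2, 0.5]
grip_force: 0.5
time: 4.1
tool_pos: [0.5067, -0.1272, 0.0357]
tool_rot: [3.142, 0.0, -3.018]
contact_force: [-1.5, 0.5, 0.6]
opening: 0.0413
grip_force: 0.5
t 4.1 shift [-0.0031 -0.0014  0.0007] turn 0.00019039668837272927 open 0.04130648717621089
```

View pics/s1.png

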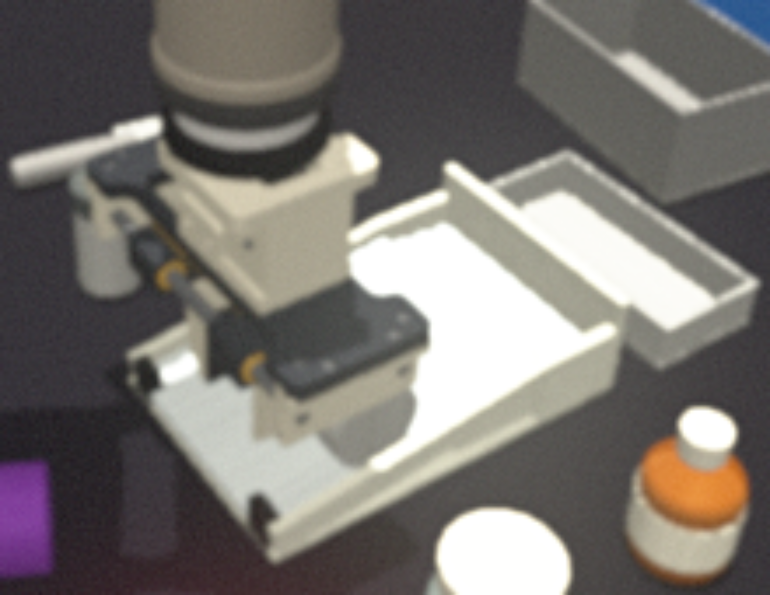

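The side view shows both fingers behind the tube, with its end face at crop (368,425) and the tube square and clear of the nibs. I keep pushing.

```bash
python3 -m jog '[[[-0.1,-0.003,0,-0.0004,0],[-0.1,-0.006,0,-0.0008,0],[-0.1,-0.009,0,-0.0012,0],[-0.1,-0.012,0,-0.0016,0],[-0.1,-0.015,0,-0.0021,0]]]' | grep force
python3 -m jog '[[[-0.1,-0.003,0,-0.0004,0],[-0.1,-0.006,0,-0.0008,0],[-0.1,-0.009,0,-0.0012,0],[-0.1,-0.012,0,-0.0016,0],[-0.1,-0.015,0,-0.0021,0]]]' | grep force
python3 -m jog '[[[-0.1,-0.003,0,-0.0004,0],[-0.1,-0.006,0,-0.0008,0],[-0.1,-0.009,0,-0.0012,0],[-0.1,-0.012,0,-0.0016,0],[-0.1,-0.015,0,-0.0021,0]]]' | grep force
python3 -m jog '[[[-0.1,-0.003,0,-0.0004,0],[-0.1,-0.006,0,-0.0008,0],[-0.1,-0.009,0,-0.0012,0],[-0.1,-0.012,0,-0.0016,0],[-0.1,-0.015,0,-0.0021,0]]]' | grep force
python3 -m jog '[[[-0.1,-0.003,0,-0.0004,0],[-0.1,-0.006,0,-0.0008,0],[-0.1,-0.009,0,-0.0012,0],[-0.1,-0.012,0,-0.0016,0],[-0.1,-0.015,0,-0.0021,0]]]'
python3 -c "
from h import *
togo([.0,0],.046)
im=robot.read_camera('side');cv2.imwrite('pics/s2.png',cv2.resize(im[170:340,220:440,::-1],None,fx=3.5,fy=3.5))
"
```

```text
contact_force: [-2.3, 0.8, 1.1]
grip_force: 0.5
contact_force: [-0.6, 0.2, -0.0]
grip_force: 0.5
contact_force: [-1.5, -0.8, 0.3]
grip_force: 0.5
contact_force: [-1.1, 0.3, 0.1]
grip_force: 0.5
time: 6.23
tool_pos: [0.5811, -0.1179, 0.0462]
tool_rot: [3.141, 0.0, -3.018]
contact_force: [-1.5, -0.3, 0.3]
opening: 0.0413
grip_force: 0.5
t 6.2333 shift [-0.0081 -0.0015  0.0002] turn 0.0002669066174085799 open 0.04131069908702052
```

View pics/s2.png

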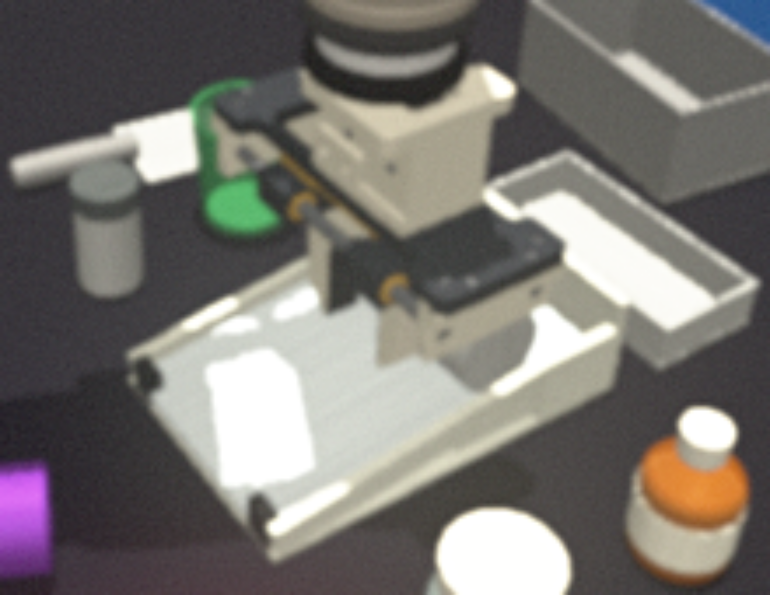

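Still square and in contact; the tube's end face is at crop (495,345), just short of the ridge. I slow down over the crest.

```bash
python3 -m jog '[[[-0.1,-0.003,0,-0.0004,0],[-0.1,-0.006,0,-0.0008,0],[-0.1,-0.009,0,-0.0012,0],[-0.1,-0.012,0,-0.0016,0],[-0.1,-0.0145,0,-0.002,0]]]' | grep force
python3 -m jog '[[[-0.1,-0.0015,0,-0.0002,0],[-0.1,-0.003,0,-0.0004,0],[-0.1,-0.0045,0,-0.0006,0],[-0.1,-0.006,0,-0.0008,0],[-0.1,-0.0075,0,-0.001,0]]]' | grep force
python3 -m jog '[[[-0.1,-0.0015,0,0,0],[-0.1,-0.003,0,0,0],[-0.1,-0.0045,0,0,0],[-0.1,-0.006,0,0,0],[-0.1,-0.0075,0,0,0]]]'
python3 -c "
from h import *
togo([.0375,0],.049)
im=robot.read_camera('side');cv2.imwrite('pics/s3.png',cv2.resize(im[170:340,220:440,::-1],None,fx=3.5,fy=3.5))
"
```

```text
contact_force: [-0.1, 0.4, -0.5]
grip_force: 0.5
contact_force: [0.5, -0.5, 0.7]
grip_force: 0.2
time: 7.53
tool_pos: [0.6103, -0.1144, 0.0492]
tool_rot: [3.142, 0.0, -3.018]
contact_force: [0.6, -0.1, 0.2]
opening: 0.0414
grip_force: 0.0
t 7.5333 shift [-0.0162 -0.0014  0.0002] turn 0.00021626764300108903 open 0.04142580499378144
```

View pics/s3.png

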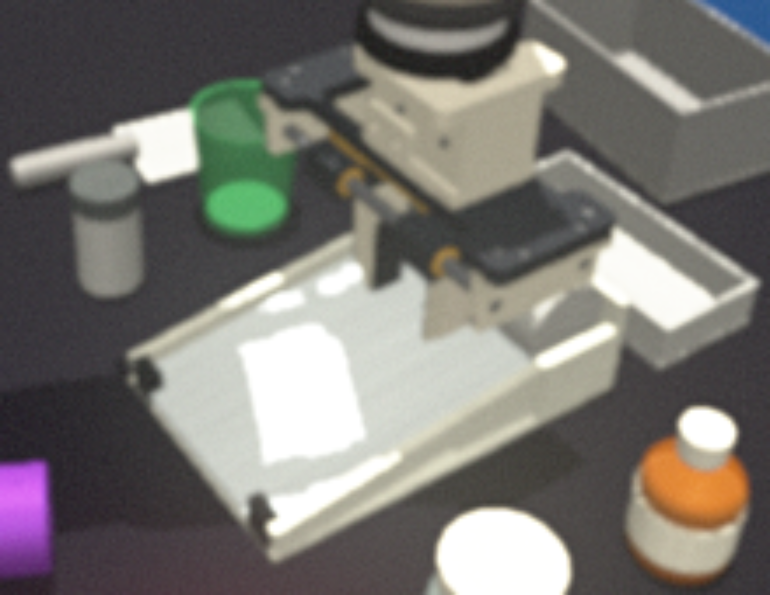

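The tube has rolled over the ridge and contact is lost. It appears to lie in the cradle near the plate, at crop (545,320). I follow it gently to square it against the stop.

```bash
python3 -m jog '[[[-0.1,-0.002,0,0,0],[-0.1,-0.004,0,0,0],[-0.1,-0.006,0,0,0],[-0.1,-0.008,0,0,0],[-0.1,-0.01,0,0,0]]]' | grep force
python3 -m jog '[[[-0.1,-0.001,0,0,0],[-0.1,-0.002,0,0,0],[-0.1,-0.003,0,0,0],[-0.1,-0.004,0,0,0],[-0.1,-0.005,0,0,0]]]'
python3 -c "
from h import *
togo([.0375,0],.049)"
```

```text
contact_force: [-0.3, 0.5, 0.3]
grip_force: 0.0
time: 8.42
tool_pos: [0.625, -0.1125, 0.0492]
tool_rot: [3.142, 0.0, -3.018]
contact_force: [0.2, -0.7, -0.1]
opening: 0.0412
grip_force: 0.0
t 8.4167 shift [-0.0013 -0.0014  0.0002] turn 0.00014409254219671652 open 0.04124379656068337
```

```bash
python3 -m jog '[[[-0.1,-0.0005,0,0,0],[-0.1,-0.001,0,0,0],[-0.1,-0.0015,0,0,0],[-0.1,-0.002,0,0,0],[-0.1,-0.002,0,0,0]]]' | grep force
python3 -m jog '[[[-0.1,-0.0005,0,0,0],[-0.1,-0.001,0,0,0],[-0.1,-0.0015,0,0,0],[-0.1,-0.002,0,0,0],[-0.1,-0.002,0,0,0]]]'
```

```text
contact_force: [-2.0, -0.3, 1.9]
grip_force: 1.4
time: 9.25
tool_pos: [0.6266, -0.1123, 0.049]
tool_rot: [3.141, -0.005, -3.018]
contact_force: [-9.6, -1.0, 5.0]
opening: 0.0412
grip_force: 5.2
```

Firm contact: the tube is seated against the plate. I back off, rise clear and look.

```bash
python3 -m jog '[[[-0.1,0.002,0,0,0],[-0.1,0.006,0,0,0],[-0.1,0.014,0,0,0],[-0.1,0.026,0,0,0],[-0.1,0.04,0,0,0]]]' | grep force
python3 -m jog '[[[-0.1,0.01,0,-0.03,0],[-0.1,0.02,0,-0.06,0],[-0.1,0.03,0,-0.1,0],[-0.1,0.04,0,-0.14,0],[-0.1,0.04,0,-0.18,0]]]' >/dev/null
python3 -m jog '[[[-0.1,0.03,0.02,0,0],[-0.1,0.06,0.04,0,0],[-0.1,0.09,0.07,0,0],[-0.1,0.12,0.11,0,0],[-0.1,0.12,0.15,0,0]]]' >/dev/null
python3 -m jog '[[[-0.1,0,0.04,0,0],[-0.1,0,0.08,0,0],[-0.1,0,0.12,0,0],[-0.1,0,0.12,0,0],[-0.1,0,0.12,0,0]]]'
python3 - <<'E'
from h import *
t=robot.read_camera('top')[110:260,240:440,::-1]; s=robot.read_camera('side')[190:340,230:430,::-1]
cv2.imwrite('pics/end.png',cv2.resize(np.hstack([t,s]),None,fx=2,fy=2,interpolation=cv2.INTER_CUBIC))
c=cam('top'); M=R.from_euler("z",TH).as_matrix()[:2,:2]
for v in [(.072,.06,.05),(.072,-.06,.05)]: print((proj(c,[*(M@v[:2]+T),v[2]])-[240,110])*2)
E
```

```text
contact_force: [-0.7, -0.8, -0.1]
grip_force: 0.0
time: 10.92
tool_pos: [0.3979, 0.1274, 0.2293]
tool_rot: [3.141, 0.001, -3.013]
contact_force: [-0.4, -0.0, -0.1]
opening: 0.0414
grip_force: 0.0
[145.3981 118.9252]
[240.5638 110.5794]
```

View pics/end.png

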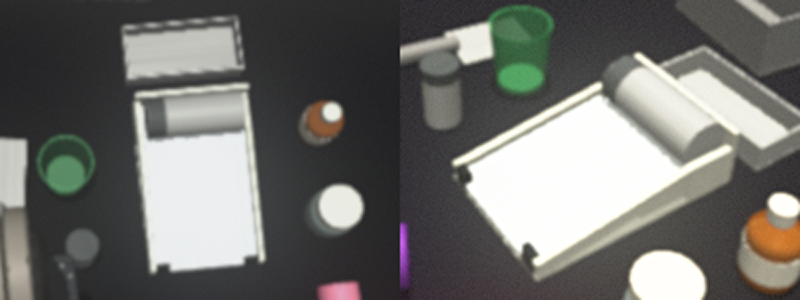

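The tube lies in the cradle, square against the stop plate: its ends are at (145,118) and (243,112), against predictions of (145,119) and (241,111). Nothing else has moved and the arm is clear.

```bash
python3 -c "
from cell import robot
print(robot.hand_in())"
```

```text
the job is handed in; nothing more can be done
None
```

The steel tube was pushed up the ramp and over the ridge and now lies in the cradle, square against the stop plate; it rolled the last few millimetres off the ridge out of finger contact, nothing else in view moved, and the job is handed in at about 11 s.

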